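# Drive a seated copper electrode out of its holder with the ejector rod

## Robot

A 7-joint arm with a two-finger parallel gripper is mounted at the origin on the work surface. World frame = base frame: x ahead of the robot, y to its left, z up, the work surface at z = 0. Lengths are in m, angles in rad, forces in N, time in s.
With the tool pointing down it reaches from about 0.425 to 0.975 m from the base axis. Payload 16.7 kg.
Tool frame: the origin (TCP) lies on the mounting face of the last link; the fingertips stand 173 mm ahead of it and the grasp point (between the pads) lies 155 mm ahead of it; z points along the fingers, y is the line along which they close (so a half turn about z gives the same grasp; the last joint's range is limited). The gripper opens to 85 mm and grips with 20 to 120 N. Pads are 22 mm wide; open, the fingers measure 114 mm over their backs; the gripper's body (76 mm by 85 mm) begins 54 mm behind the grasp point. The pads swing forward as they close: fully open they stand 13 mm farther back than shut.
Start: joints at [-1.377, 0.426, 0.074, 1.606, -0.034, 1.111, -0.067], TCP at [0.228, 0.635, 0.405] pointing down, gripper open.
Joint ranges: [-2.85, 2.85], [-0.5, 2.14], [-1.23, 1.37], [0.21, 2.46], [-1.02, 4.16], [0.16, 2.05], [-2.73, 2.73]. Speed limits (rad/s): [1.89, 1.89, 2.39, 2.39, 3.01, 3.01, 3.01].

## Interface

Orientations are given as a 3x3 rotation matrix whose columns are the frame's x, y, z axes.
In Python, from plant import arm gives the robot as it stands.
- The arm moves only by the tool play_rows, never from a script. Its arguments are lists of equal length, an entry for each row: "linear": the shift along the tool's x, y, z in units of 400 mm (1.0 is 400 mm), a list of three; "delta_rot": the turn, a rotation vector about the tool's x, y, z in units of 45 degrees (1.0 is 45 degrees), a list of three; "claw": the opening, from 0 (shut) to 1 (fully open). A call has exactly 8 rows; each row is the pose to reach, as a shift and turn from the pose commanded when the call began, along the tool's axes at that moment; what a row does not reach only later rows make up. A row lasts 1/8 s, in which the tool goes at most 62.5 mm and 10.7 degrees, less where a joint would pass 70% of its speed; a pose out of reach is approached as far as the arm can. A call with a number of a shift or a turn outside -1 to 1 is refused whole. A call with a gripper value outside its range is refused whole. The fingers move at their own pace and stop on an object; the grip force is fixed at half the most. Time passes only in rows, so rows that repeat a pose let the fingers close, or fill a call up. It gives the time, the measured TCP pose, the force, the opening and the grip force at its end, in the units of the state.
- arm.read_state(): the state, without advancing time (a new reading comes with each control period).
- arm.capture(name): name is "scene" or "top" or "wrist"; returns a dict with "img" (400x640x3 uint8, red, green, blue), "intrinsics" (3x3 intrinsics, pixels), "pose" (4x4, takes a point from camera to world coordinates). Camera axes: x right, y up, looking along -z (the intrinsics and any distortion apply to the point x, -y, -z); pixel columns grow to the right and rows downward; lengths in m; the calibration is good to about 2 mm. The wrist camera is an equidistant fisheye: a pixel r from the principal point sees the ray r / f radians off the axis. A picture is of the moment at which its call begins. There is no depth.
- arm.finish_job(): hands the job in; it is judged then, once.
The state is a dict: "time": time; "qpos": joint angles; "dq": joint speeds; "tau": joint torques, N m; "ee_pos": TCP position; "orientation": TCP orientation; "contact_force": force on the tool from outside, world axes, zero at the start; "wrist_torque": the same for the moment, N m; "finger_gap": finger opening in m; "gripper_force": force on a finger pad.
Only numpy, scipy, OpenCV 4.12 (cv2) and the standard library are available. Lean on these libraries where they do the work, as an engineer would, in place of code of your own. Each camera call takes 0.05 s, during which the arm holds its last target. There are 200 camera calls.

## Task

Take the ejector rod with the yellow handle from the blue mat and push it through the bore of the steel holder, from the side away from the ledge, until the copper electrode seated in it lies fully out on the ledge. Lay the rod flat back on the blue mat, and set the electrode down (do not drop it) on its side on the floor of the blue tray, beside the one already there, not on top of it. Keep clear of the gauge stand, leave everything else where it stands, let go of both and leave them at rest.

Things in the scene. Friction and masses are not known exactly. Their poses are not given: they have to be found in the camera images.
- holder: Fixed fixture: steel block on a green base plate (12 mm thick, x=-53 to 137, 80 wide). Origin on the bench under the block; +x is the push (ejection) direction, z up. Block x=-40 to 30, 60 wide, top z=98; a black spring-plunger knob on it (x=17) reaches z=115. A bore runs along x at y=0, z=75. Beyond the exit a ledge, 56 wide, top z=61, x=30 to 125, then a stop lip to z=69.
- bore_entry (a point): Centre of the round entry hole, 21 mm in diameter, in the entry face (holder x=-40, z=75); axes as the holder's, +x into the bore. The hole is 20 mm deep; behind it the bore is 25 x 25 mm square, floor at z=62.5, up to the exit face.
- bore_exit (a point): Centre of the bore in the exit face (holder x=30, z=75), on the ledge's side; axes as the holder's. The electrode can leave only here. A spring plunger grips it until it has moved some 35 mm: pushing takes about 4 to 12 N.
- electrode: Seated copper electrode: bar 24 x 24 mm, 56 long along its x, with two 8 mm ribs and a slot on the last 16 mm at +x. Origin: centre of its underside. 0.18 to 0.33 kg. It starts in the square bore, its x along the holder's, back end at holder x=-20, ribbed end showing 6 mm out of the exit face. Pushed out, it drops 1.5 mm onto the ledge.
- electrode_mid (a point): Centre of the electrode's volume, 12 mm above its underside; axes as the electrode's.
- rod: Ejector rod: yellow block handle 60 long (x) x 22 wide (y) x 40 high (z) and from its +x end a steel shaft 12 mm in diameter, 110 long. Origin: centre of the handle's underside. Shaft axis at y=0, z=20, tip at x=140. About 0.42 kg, centre of mass at x=15. Lies on the blue mat on its handle, the shaft in the air.
- rod_tip (a point): Centre of the flat end of the rod's shaft (rod x=140, z=20); axes as the rod's.
- rod_mid (a point): Centre of the yellow handle (rod x=0, z=20); axes as the rod's.
- mat: Fixed blue tool mat 260 (x) x 190 (y) x 3 mm thick. Origin: centre of its underside.
- tray_blue: Blue open tray, fixed: 120 (x) x 134 (y) x 32 mm high, walls 4 mm, floor top at z=4 to 5. Origin: centre of its underside. One finished electrode (spare_a) lies in the half with y>0; the other half is free.
- tray_red: Red open tray of the same size with a worn electrode (spare_b) in it: not to be used. Blue and red swap places. Origin: centre of underside.
- spare_a: Finished copper electrode 50 x 24 x 24 mm in the blue tray. Bystander. Origin: centre of underside.
- spare_b: Worn copper electrode 60 x 24 x 24 mm in the red tray. Bystander. Origin: centre of underside.
- screwdriver: Screwdriver 160 mm long lying on the blue mat beside the rod, along its x. Bystander; it and the rod swap places.
- parallel_a: Steel setting block 40 (x) x 26 (y) x 70 mm high, standing beside the holder's entry side. Bystander. Origin: centre of underside.
- parallel_b: Aluminium setting block 50 (x) x 26 (y) x 45 mm high on the other side of the entry. Bystander. Origin: centre of underside.
- gauge_stand: Dial-gauge stand, fixed, beside the entry side of the holder (beyond parallel_a): red base 50 x 50 x 55 mm, steel post 12 mm thick on its origin up to z=260, a short arm at z=240 to y=50 with a dial out to y=80. Stands in the way of a swinging rod. Origin: centre of underside.
- bottle: Green bottle, 56 mm diameter, 170 high, behind the holder. Bystander. Origin: centre of underside.
- jar: Clear jar with a black cap, 60 mm diameter, 70 high. Bystander. Origin: centre of underside.
Not all that is in view belongs to the job. Leave any green look-alike of the electrode alone.

How it is judged:
By the outcome, as a careful person would: the job done as asked, in the order asked, and still so for the second after the job is handed in, with the robot touching nothing.
It also fails if it takes over 64 s, if anything falls off the work surface, if the arm or the gripper's body presses on something with over 40 N, if the wrist force passes 120 N, or if a joint passes its speed limit or range.

## Working session

There is one attempt and no reset: what is moved stays moved. The work goes in short steps, Python scripts to look and compute and a tool call to move; the robot and the scene stay as the last step left them, time stands still between calls to the robot, and variables do not carry over. Pictures are saved under pics/ and viewed, at most 11 in all, crops included, and the job is handed in when it is done.

Besides the shell and the picture viewer there is one more tool, called after "Call:" as name(argument=value, ...), one argument or row to a line, values as JSON. play_rows: Moves the arm, as the interface text tells. Shifts and turns lie within -1 to 1; 1 stands for 400 mm of shift or 45 degrees of turn. Its arguments: {"type":"object","properties":{"linear":{"type":"array"},"delta_rot":{"type":"array"},"claw":{"type":"array"}},"required":["linear","delta_rot","claw"]}

```bash
mkdir -p pics; ls; python3 - <<'E'
from plant import arm
import cv2,numpy as np
np.set_printoptions(precision=4,suppress=True)
s=arm.read_state(); print(s['time'],s['ee_pos'],s['orientation'],s['finger_gap'])
for n in ['scene','top']:
    c=arm.capture(n); cv2.imwrite(f'pics/{n}0.png',c['img'][:,:,::-1]); np.savez(f'{n}0.npz',**c); print(n,c['intrinsics'],c['pose'],[k for k in c])
E
```

```text
pics
0.0 [0.2275 0.6353 0.404 ] [[-0.9415  0.3371 -0.0004]
 [ 0.3371  0.9415 -0.0013]
 [-0.0001 -0.0013 -1.    ]] 0.08543683721782513
scene [[369.0089   0.     321.4933]
 [  0.     369.0089 196.2745]
 [  0.       0.       1.    ]] [[-0.6061 -0.5399  0.5841  1.0905]
 [ 0.7952 -0.397   0.4583  0.4003]
 [-0.0156  0.7422  0.67    0.6551]
 [ 0.      0.      0.      1.    ]] ['img', 'intrinsics', 'pose']
top [[377.0189   0.     315.9776]
 [  0.     377.0189 197.7567]
 [  0.       0.       1.    ]] [[-0.075   0.9762 -0.2034  0.4105]
 [-0.9972 -0.0724  0.0201  0.0309]
 [ 0.0049  0.2043  0.9789  0.8954]
 [ 0.      0.      0.      1.    ]] ['img', 'intrinsics', 'pose']
```

View pics/scene0.png

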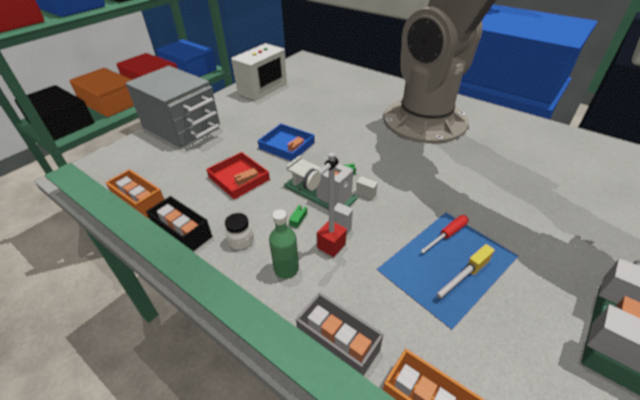

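View pics/top0.png

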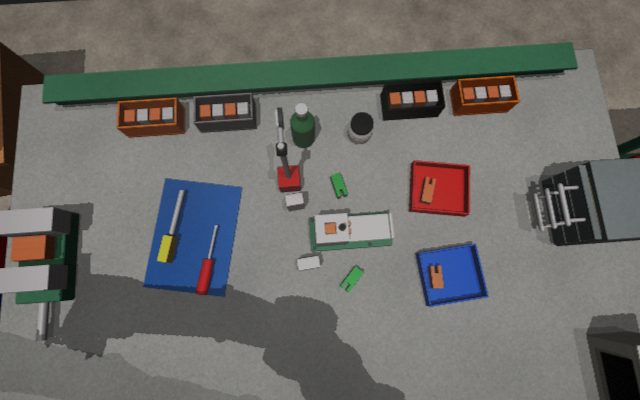

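The scene view shows the holder at (325,180), gauge stand at (332,240), and the rod with its yellow handle at (482,258) on the mat. In the top view the handle is at (165,248), the shaft tip at (182,192), the holder at (350,230) with its exit to the right, and the blue tray at (452,273) with the spare at (436,277), so its right half is free.

```bash
cat > h.py <<'E'
import cv2,numpy as np
np.set_printoptions(precision=4,suppress=True)
def ray(c,px,fish=False):
    K=c['intrinsics'];T=c['pose'];px=np.atleast_2d(np.asarray(px,float))
    d=(px-K[:2,2])/[K[0,0],K[1,1]]
    if fish:
        r=np.linalg.norm(d,axis=1,keepdims=True)+1e-12; d=np.c_[d/r*np.sin(r),np.cos(r)]
    else: d=np.c_[d,np.ones(len(d))]
    d=d*[1,-1,-1]
    return T[:3,3],d@T[:3,:3].T
def onz(c,px,z,fish=False):
    o,d=ray(c,px,fish); return (o+d*((z-o[2])/d[:,2])[:,None])
def proj(c,P,fish=False):
    T=c['pose'];K=c['intrinsics'];p=(np.atleast_2d(P)-T[:3,3])@T[:3,:3]*[1,-1,-1]
    if fish:
        r=np.linalg.norm(p[:,:2],axis=1,keepdims=True)+1e-12; d=p[:,:2]/r*np.arctan2(r,p[:,2:])
    else: d=p[:,:2]/p[:,2:]
    return d*[K[0,0],K[1,1]]+K[:2,2]
def mask(img,h0,h1,s0,v0,roi=None,s1=255,v1=255):
    m=cv2.inRange(cv2.cvtColor(img,cv2.COLOR_RGB2HSV),(h0,s0,v0),(h1,s1,v1))
    if roi:
        k=np.zeros_like(m);a,b,c,d=roi;k[b:d,a:c]=1;m=m*k
    return m
def big(m):
    c=max(cv2.findContours(m,cv2.RETR_EXTERNAL,cv2.CHAIN_APPROX_NONE)[0],key=cv2.contourArea)
    return c[:,0,:].astype(float)
def rect(P):
    (c,s,a)=cv2.minAreaRect((P[:,:2]*1000).astype(np.float32)); return np.round(c,1),np.round(s,1),round(a,1)
E
python3 - <<'E'
from h import *
c=dict(np.load('top0.npz'));im=c['img']
def go(n,z,*a,**k):
    p=big(mask(im,*a,**k)); print(n,rect(onz(c,p,z)))
go('yellow z43',.043,22,35,120,120,roi=(140,200,200,280))
go('mat',.003,100,125,120,60,roi=(130,170,250,310))
go('bluetray',.032,100,125,120,40,roi=(400,230,500,320))
go('spare_a',.028,3,18,100,100,roi=(420,250,450,300))
go('greenplate',.012,50,90,60,30,roi=(300,205,400,255))
go('white ledge',.061,0,180,0,150,roi=(345,205,400,245),s1=50)
go('stand base',.055,0,8,150,60,roi=(270,160,305,195))
go('para_b',.045,0,180,0,150,roi=(290,250,325,275),s1=40)
go('para_a',.070,0,180,0,150,roi=(280,188,308,210),s1=40)
print('tip',onz(c,[[182,192]],.023))
big2=cv2.resize(im[150:310,130:330],None,fx=4,fy=4,interpolation=cv2.INTER_CUBIC)
a=cv2.resize(im[180:290,270:410],None,fx=5.5,fy=5.4,interpolation=cv2.INTER_CUBIC)
cv2.imwrite('pics/crop1.png',a[:,:,::-1])
E
```

```text
yellow z43 (array([498. , 360.7]), array([20.8, 58.6]), 77.1)
mat (array([526.9, 307.8]), array([188.7, 258.6]), 79.0)
bluetray (array([ 391.9, -277.4]), array([119.5, 139.8]), 4.7)
spare_a (array([ 389.9, -243.9]), array([22.9, 47.7]), 89.4)
greenplate (array([480.3, -51. ]), array([200.4,  71.5]), 70.9)
white ledge (array([509.8, -94.5]), array([97.8, 60.5]), 84.8)
stand base (array([640. ,  73.2]), array([49.1, 48.8]), 0.7)
para_b (array([441.7,  41.9]), array([24.2, 49.7]), 5.0)
para_a (array([583.4,  63.7]), array([23.7, 37.1]), 5.5)
tip [[0.6291 0.3282 0.023 ]]
```

View pics/crop1.png

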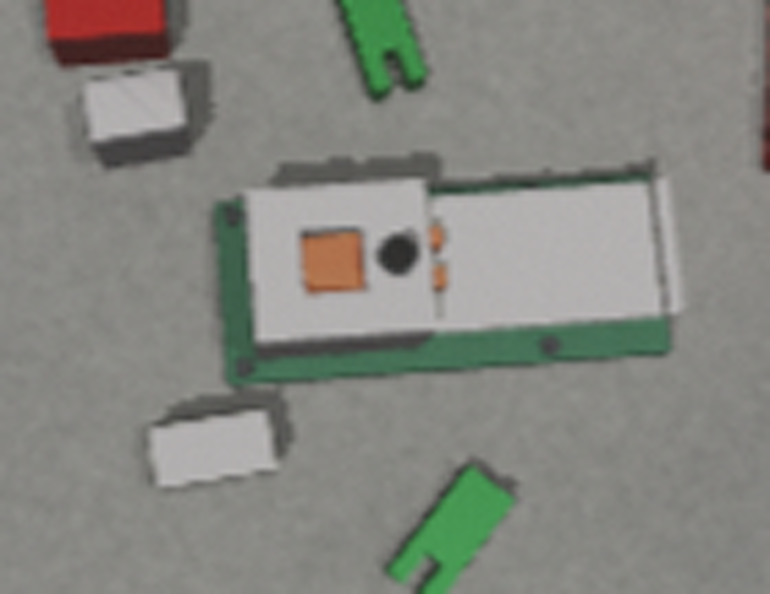

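The crop shows the block top with corners near (245,190), (427,180), (435,330), (255,343). The green plate's lower corners are at (232,384) and (670,353), and the ledge's right edge is at about x=660. The electrode's ribs show at (438,255).

```bash
python3 - <<'E'
from h import *
c=dict(np.load('top0.npz'))
f=lambda p:np.array(p)/[5.5,5.4]+[270,180]-.4
B=onz(c,f([[245,190],[427,180],[435,330],[255,343]]),.098)[:,:2]*1000
G=onz(c,f([[232,384],[670,353],[215,203]]),.012)[:,:2]*1000
L=onz(c,f([[430,195],[652,182],[662,318],[438,328]]),.061)[:,:2]*1000
print(B,G,L,sep='\n')
# similarity fit (rotation+translation) of known model points
M=np.array([[-40,30],[30,30],[30,-30],[-40,-30],[-53,-40],[137,-40],[-53,40],[125,28],[125,-28]],float)
W=np.r_[B,G,L[1:3]]
H=lambda M,W:(lambda U,V:(U,V))(M-M.mean(0),W-W.mean(0))
U,V=H(M,W);th=np.arctan2((U[:,0]*V[:,1]-U[:,1]*V[:,0]).sum(),(U*V).sum())
R=np.array([[np.cos(th),-np.sin(th)],[np.sin(th),np.cos(th)]]);t=W.mean(0)-R@M.mean(0)
print('holder',t,np.degrees(th),'\nres',W-M@R.T-t)
s=dict(np.load('scene0.npz'))
print(proj(s,np.r_[R@[-40,0]+t,75]/1000),proj(s,np.r_[R@[125,0]+t,61]/1000))
E
```

```text
[[539.3918  21.1785]
 [538.1373 -49.8558]
 [478.7361 -47.4615]
 [478.8358  21.8277]]
[[ 469.3807   31.8668]
 [ 468.7706 -154.5288]
 [ 548.4921   33.4387]]
[[ 537.6902  -54.2421]
 [ 536.4106 -145.1039]
 [ 479.9784 -142.6843]
 [ 482.6236  -52.3751]]
holder [508.8382 -18.9492] -90.3097206942073 
res [[ 0.3378  0.2904]
 [-0.5383 -0.7449]
 [ 0.0596  1.3251]
 [-0.219   0.6153]
 [ 0.2554 -2.3995]
 [ 0.6724  1.2022]
 [-0.6319 -0.3951]
 [ 0.2485 -1.0052]
 [-0.1845  1.1117]]
[[345.9774 182.4146]] [[295.1134 162.8441]]
```

```bash
cat > p.py <<'E'
import sys
from h import *
from plant import arm
from scipy.spatial.transform import Rotation as Ro
def plan(pos,yaw):
    s=arm.read_state();R=np.array(s['orientation']);a=np.radians(yaw)
    T=np.array([[np.cos(a),np.sin(a),0],[np.sin(a),-np.cos(a),0],[0,0,-1]])
    print('lin',R.T@(np.array(pos)-s['ee_pos'])/.4,'rot',Ro.from_matrix(R.T@T).as_rotvec()/(np.pi/4),'t',s['time'],s['ee_pos'],'yaw',np.degrees(np.arctan2(R[1,0],R[0,0])),'F',s['contact_force'],s['finger_gap'])
if __name__=='__main__':
    v=list(map(float,sys.argv[1:])); plan(v[:3],v[3])
E
python3 p.py .508 .3585 .34 167
```

```text
lin [-0.8936 -0.415   0.1607] rot [-0.0015 -0.     -0.1489] t 0.1 [0.2275 0.6353 0.4041] yaw 160.3005263460025 F [-0.9946 -0.309  -0.1803] 0.085516078139154
```

Call:
play_rows(
  linear=[
    [-0.894,-0.415,0.16],
    [-0.894,-0.415,0.16],
    [-0.894,-0.415,0.16],
    [-0.894,-0.415,0.16],
    [-0.894,-0.415,0.16],
    [-0.894,-0.415,0.16],
    [-0.894,-0.415,0.16],
    [-0.894,-0.415,0.16],
  ],
  delta_rot=[
    [0,0,-0.149],
    [0,0,-0.149],
    [0,0,-0.149],
    [0,0,-0.149],
    [0,0,-0.149],
    [0,0,-0.149],
    [0,0,-0.149],
    [0,0,-0.149],
  ],
  claw=[1,1,1,1,1,1,1,1],
)

```text
time: 1.1
ee_pos: [0.5096, 0.3565, 0.3401]
orientation: [[-0.974, 0.229, -0.0], [0.229, 0.974, -0.001], [0.0, -0.001, -1.0]]
contact_force: [-0.3, 0.1, 0.9]
finger_gap: 0.0853
gripper_force: 0.0
```

```bash
python3 - <<'E'
from p import *
plan([.508,.3585,.183],167)
c=arm.capture('wrist');np.savez('w1.npz',**c);im=c['img'];print(c['intrinsics'],c['pose'])
m=mask(im,22,35,120,100);p=big(m);print(len(p),p.mean(0),rect(onz(c,p,.043,True)))
o=im.copy()
cv2.imwrite('pics/w1.png',o[:,:,::-1])
E
```

```text
lin [0.0051 0.0044 0.3927] rot [-0.0018 -0.0001 -0.0046] t 1.1 [0.5096 0.3565 0.3401] yaw 166.7909516077691 F [-0.3072  0.1436  0.9046] 0.08534274774950228
[[309.7069   0.     319.4712]
 [  0.     309.7069 200.139 ]
 [  0.       0.       1.    ]] [[ 0.2274 -0.9207 -0.3171  0.4267]
 [ 0.9738  0.2142  0.0764  0.3748]
 [-0.0025 -0.3261  0.9453  0.3093]
 [ 0.      0.      0.      1.    ]]
174 [322.6437 174.9713] (array([494.6, 361.4]), array([21.2, 62.8]), 76.4)
```

View pics/w1.png

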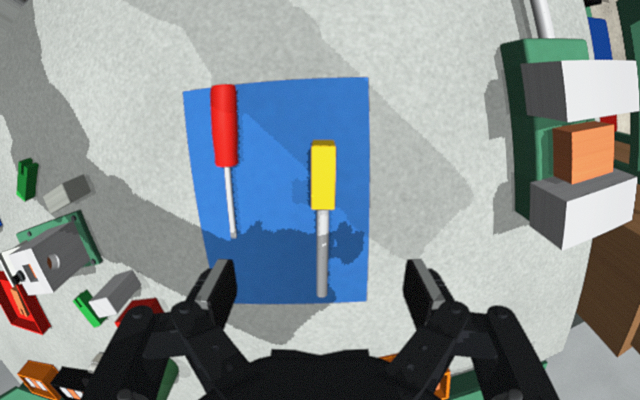

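The wrist view shows the handle at (323,175) and the shaft tip at (321,296), with the fingers straddling the rod's line.

```bash
python3 - <<'E'
from p import *
c=dict(np.load('w1.npz'))
P=onz(c,[[321.5,297],[322.5,212]],.027,True)*1000;print('shaft',P, np.degrees(np.arctan2(*(P[0]-P[1])[[1,0]])))
T=onz(c,[[312,142],[334,141],[334,207.5],[312,208]],.043,True)*1000;print(T,T.mean(0))
plan([.507,.3587,.183],166.6)
E
```

```text
shaft [[633.8849 328.0789  27.    ]
 [534.0066 352.1062  27.    ]] -13.526363352581022
[[462.8062 359.103   43.    ]
 [466.24   377.8194  43.    ]
 [526.0051 364.67    43.    ]
 [521.9035 344.8876  43.    ]] [494.2387 361.62    43.    ]
lin [0.0039 0.0009 0.3933] rot [-0.0008 -0.0006  0.0071] t 1.15 [0.5085 0.3581 0.3403] yaw 166.9176249279332 F [-0.8934  0.5291  0.741 ] 0.08526449180304915
```

Call:
play_rows(
  linear=[
    [0.005,0,0.13],
    [0.005,0,0.26],
    [0.005,0,0.35],
    [0.005,0,0.393],
    [0.005,0,0.393],
    [0.005,0,0.393],
    [0.005,0,0.393],
    [0.005,0,0.393],
  ],
  delta_rot=[
    [0,0,0.007],
    [0,0,0.007],
    [0,0,0.007],
    [0,0,0.007],
    [0,0,0.007],
    [0,0,0.007],
    [0,0,0.007],
    [0,0,0.007],
  ],
  claw=[1,1,1,1,1,1,0.1,0],
)

```text
time: 2.15
ee_pos: [0.5065, 0.3592, 0.1844]
orientation: [[-0.973, 0.23, 0.001], [0.23, 0.973, 0.001], [-0.001, 0.001, -1.0]]
contact_force: [1.0, 0.5, -0.4]
finger_gap: 0.0519
gripper_force: 0.0
```

Call:
play_rows(
  linear=[
    [0,0,0],
    [0,0,0],
    [0,0,0],
    [0,0,-0.05],
    [0,0,-0.1],
    [0,0,-0.2],
    [0,0,-0.3],
    [0,0,-0.3],
  ],
  delta_rot=[
    [0,0,0],
    [0,0,0],
    [0,0,0],
    [0,0,0],
    [0,0,0],
    [0,0,0],
    [0,0,0],
    [0,0,0],
  ],
  claw=[0,0,0,0,0,0,0,0],
)

```text
time: 3.15
ee_pos: [0.5071, 0.3595, 0.308]
orientation: [[-0.973, 0.23, 0.005], [0.23, 0.973, 0.004], [-0.004, 0.005, -1.0]]
contact_force: [0.4, 0.0, -5.1]
finger_gap: 0.021
gripper_force: 59.8
```

```bash
python3 - <<'E'
from p import *
c=arm.capture('wrist');np.savez('w2.npz',**c);im=c['img']
cv2.imwrite('pics/w2.png',im[:,:,::-1])
plan([.508,.30,.30],89.7)
E
```

```text
lin [-0.0378 -0.1432  0.0143] rot [ 0.0047 -0.0005  1.7108] t 3.2 [0.5065 0.3592 0.3058] yaw 166.6875906703793 F [ 0.655   0.1278 -5.3188] 0.021054574584614186
```

View pics/w2.png

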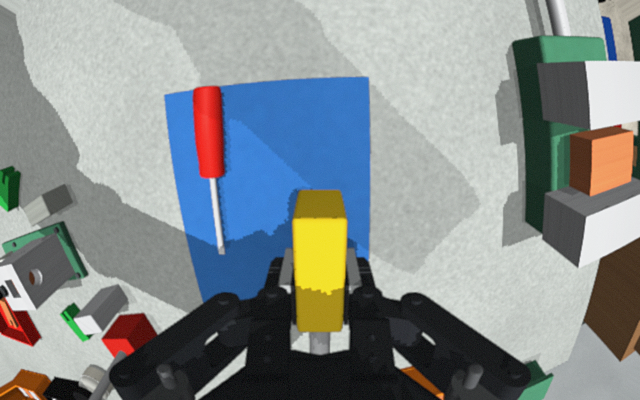

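The rod is held square: the handle is at (320,260) between the pads, and the screwdriver is undisturbed. Swinging the rod now.

Call:
play_rows(
  linear=[
    [0,0,0],
    [0,0,0],
    [0,0,0],
    [0,0,0],
    [0,0,0],
    [0,0,0],
    [0,0,0],
    [0,0,0],
  ],
  delta_rot=[
    [0,0,0.22],
    [0,0,0.45],
    [0,0,0.68],
    [0,0,0.855],
    [0,0,0.855],
    [0,0,0.855],
    [0,0,0.855],
    [0,0,0.855],
  ],
  claw=[0,0,0,0,0,0,0,0],
)

```text
time: 4.2
ee_pos: [0.5063, 0.359, 0.3035]
orientation: [[-0.619, 0.785, -0.0], [0.785, 0.619, 0.0], [0.0, -0.0, -1.0]]
contact_force: [0.6, 0.1, -5.0]
finger_gap: 0.0208
gripper_force: 59.6
```

```bash
python3 p.py .508 .19 .29 89.7
```

```text
lin [-0.3343 -0.2583  0.0338] rot [-0.0001 -0.0001  0.8568] t 4.2 [0.5063 0.359  0.3035] yaw 128.25627045508278 F [ 0.612   0.0561 -4.973 ] 0.020825764572438864
```

Call:
play_rows(
  linear=[
    [0,0,0],
    [-0.05,-0.04,0],
    [-0.12,-0.1,0],
    [-0.22,-0.17,0],
    [-0.3,-0.23,0.02],
    [-0.334,-0.258,0.034],
    [-0.334,-0.258,0.034],
    [-0.334,-0.258,0.034],
  ],
  delta_rot=[
    [0,0,0.22],
    [0,0,0.45],
    [0,0,0.68],
    [0,0,0.857],
    [0,0,0.857],
    [0,0,0.857],
    [0,0,0.857],
    [0,0,0.857],
  ],
  claw=[0,0,0,0,0,0,0,0],
)

```text
time: 5.2
ee_pos: [0.508, 0.1914, 0.2901]
orientation: [[0.005, 1.0, 0.0], [1.0, -0.005, 0.001], [0.001, 0.0, -1.0]]
contact_force: [0.1, 0.0, -3.8]
finger_gap: 0.0212
gripper_force: 59.6
```

```bash
python3 - <<'E'
from p import *
plan([.508,.185,.236],89.7)
for n in ['scene','top','wrist']:
    c=arm.capture(n);np.savez(n+'3.npz',**c);globals()[n]=c['img']
z=lambda im,a,b,c,d,f:cv2.resize(im[b:d,a:c],None,fx=f,fy=f,interpolation=cv2.INTER_CUBIC)
A=z(wrist,240,260,400,400,2.4)   # 384x336
B=z(scene,300,140,460,280,2.4)
C=z(top,240,190,400,280,4.8) # 768x432->
C=cv2.resize(C,(480,270))
o=np.zeros((600,800,3),np.uint8);o[:336,:384]=A;o[:336,384:768]=B;o[336:600,:480]=C[:264]
cv2.imwrite('pics/m3.png',o[:,:,::-1])
E
```

```text
lin [-0.0161  0.0001  0.1352] rot [ 0.0004 -0.0008  0.0006] t 5.2 [0.508  0.1914 0.2901] yaw 89.72626205595083 F [ 0.1018  0.0225 -3.7715] 0.02115451358463593
```

View pics/m3.png

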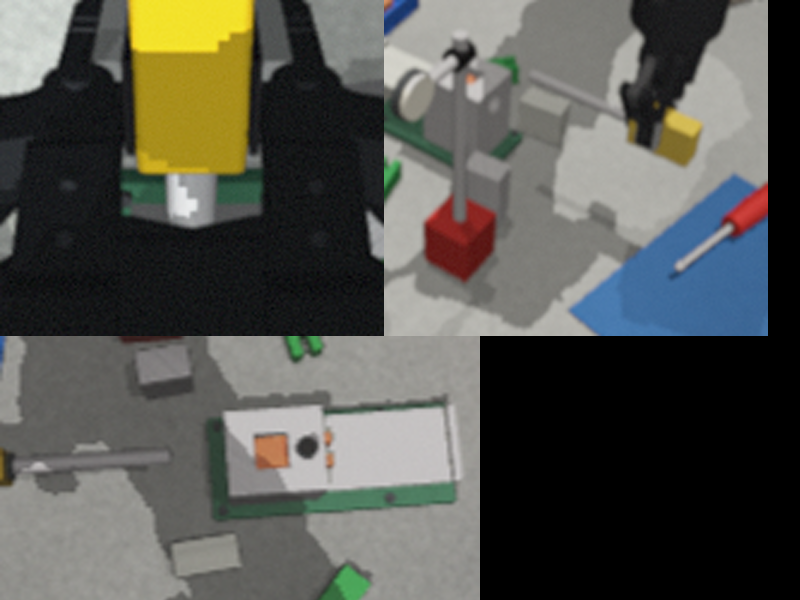

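In the scene crop the tip is at (530,75) and the entry hole at (492,103). In the top crop the shaft runs from (12,467) to its tip at (168,456), pointing at the bore.

```bash
python3 - <<'E'
from p import *
t=dict(np.load('top3.npz'));s=dict(np.load('scene3.npz'))
tp=np.array([[169.5,120],[14,130.5]])/3+[240,190]-.33
sp=np.array([[530-384,74],[492-384,103]])/2.4+[300,140]-.3
P=onz(t,tp,.129)*1000;print('top z129',P,np.degrees(np.arctan2(*(P[0]-P[1])[[1,0]])))
# triangulate tip
o1,d1=ray(t,tp[:1]);o2,d2=ray(s,sp[:1])
A=np.c_[d1[0],-d2[0]];k=np.linalg.lstsq(A,o2-o1,rcond=None)[0]
print('tip',(o1+k[0]*d1[0])*1000,(o2+k[1]*d2[0])*1000)
# hole in scene: intersect entry face y=21
o,d=ray(s,sp[1:]);print('hole',(o+d[0]*((.021-o[1])/d[0,1]))*1000)
# shaft edges in top view numerically
im=t['img'].astype(int)
g=cv2.cvtColor(t['img'],cv2.COLOR_RGB2GRAY)
for x in (262,270,280,288): print(x,g[222:242,x])
E
```

```text
top z129 [[506.4553  60.4    129.    ]
 [507.1619 166.0144 129.    ]] -90.38336303440472
tip [506.5541  60.4304 128.2105] [507.5013  58.7317 128.2636]
hole [514.6098  21.      78.0852]
262 [ 99  96  97  97  95  94  94  85 101 117 119 110  90  77  89  94  94  93
  95  96]
270 [ 97  99  96  94 136 150 115  97 109 121 117 103  93 122 146 153 149 150
 149 146]
280 [ 94  94  93  94  95  90  84 103 119 120 110  90 121 145 151 153 148 142
 144 148]
288 [ 97  98  96  96  97  83  95 113 119 118 103  77  77  89  97  94  95  94
  91  95]
```

```bash
python3 p.py .5103 .168 .2362 89.7
```

```text
lin [-0.0584  0.0064  0.1345] rot [ 0.0002 -0.0004  0.0009] t 5.35 [0.5078 0.1914 0.29  ] yaw 89.74259833036248 F [-1.1941 -0.313  -4.8144] 0.021821404597916517
```

Call:
play_rows(
  linear=[
    [0,0.006,0.06],
    [0,0.006,0.1345],
    [-0.03,0.006,0.1345],
    [-0.058,0.006,0.1345],
    [-0.058,0.006,0.1345],
    [-0.058,0.006,0.1345],
    [-0.058,0.006,0.1345],
    [-0.058,0.006,0.1345],
  ],
  delta_rot=[
    [0,0,0],
    [0,0,0],
    [0,0,0],
    [0,0,0],
    [0,0,0],
    [0,0,0],
    [0,0,0],
    [0,0,0],
  ],
  claw=[0,0,0,0,0,0,0,0],
)

```text
time: 6.35
ee_pos: [0.5101, 0.1674, 0.2362]
orientation: [[0.006, 1.0, 0.0], [1.0, -0.006, 0.0], [0.0, 0.0, -1.0]]
contact_force: [-0.0, 0.7, -4.3]
finger_gap: 0.0212
gripper_force: 59.7
```

```bash
python3 - <<'E'
from p import *
plan([.5103,.1,.2362],89.7)
for n in ['scene','top']:
    c=arm.capture(n);np.savez(n+'4.npz',**c);globals()[n]=c['img']
z=lambda im,a,b,c,d,f:cv2.resize(im[b:d,a:c],None,fx=f,fy=f,interpolation=cv2.INTER_CUBIC)
o=np.zeros((600,800,3),np.uint8);o[:600,:400]=z(scene,330,160,380,235,8);o[:480,400:800]=z(top,280,200,330,260,8)
cv2.imwrite('pics/m4.png',o[:,:,::-1])
E
```

```text
lin [-0.1684  0.0015  0.0001] rot [ 0.0001 -0.0002 -0.0006] t 6.35 [0.5101 0.1674 0.2362] yaw 89.67278172672275 F [-0.0133  0.677  -4.3385] 0.021223191065348004
```

View pics/m4.png

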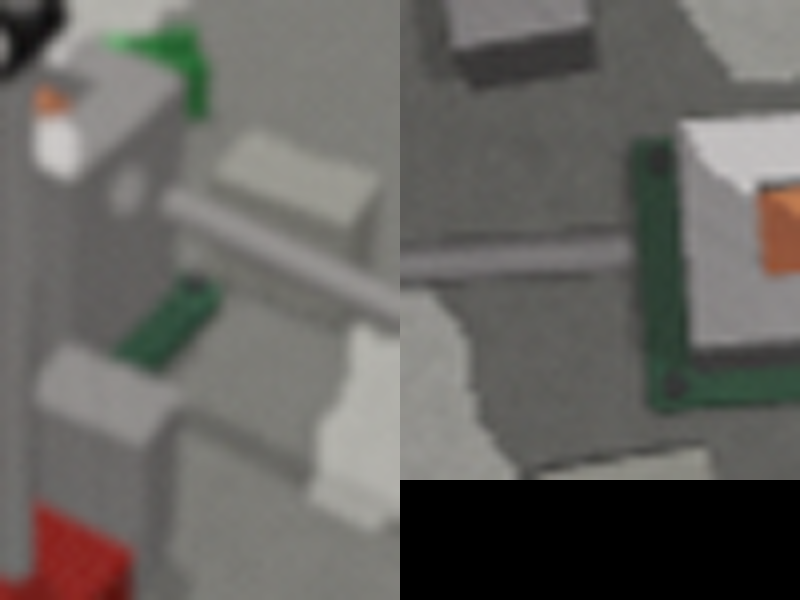

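In the scene half the shaft tip is at (170,200) and the hole at (127,190). The shaft's line passes about 10 crop px above the hole. In the top half the tip is at (630,250) and the entry face runs from (680,122) to (692,347).

```bash
python3 - <<'E'
from p import *
t=dict(np.load('top4.npz'));s=dict(np.load('scene4.npz'))
ft=lambda p:(np.array(p)-[400,0])/8+[280,200]-.45
fs=lambda p:np.array(p)/8+[330,160]-.45
print('block top corners',onz(t,ft([[680,122],[692,347]]),.098)*1000)
print('shaft',onz(t,ft([[630,250],[420,262]]),.075)*1000)
inv=lambda q,o,off:(np.array(q)+.45-o)*8+off
X=lambda x,y,z:np.array([x,y,z])/1000
for P in ([509,21,75],[509,21,72],[512,21,75],[510.1,36,75],[510.1,80,75]):
    print(P,'scene',inv(proj(s,X(*P)),[330,160],[0,0]),'top',inv(proj(t,X(*P)),[280,200],[400,0]))
E
```

```text
block top corners [[539.2955  20.3174  98.    ]
 [479.2276  21.6157  98.    ]]
shaft [[508.7733  36.24    75.    ]
 [509.7572  93.5425  75.    ]]
[509, 21, 75] scene [[131.3842 182.7622]] top [[685.6358 245.0353]]
[509, 21, 72] scene [[131.1015 190.2794]] top [[685.6022 246.351 ]]
[512, 21, 75] scene [[125.8035 187.8571]] top [[684.8168 234.1224]]
[510.1, 36, 75] scene [[170.1923 203.4382]] top [[630.5331 245.1032]]
[510.1, 80, 75] scene [[293.7296 260.3206]] top [[469.5474 257.0626]]
```

Call:
play_rows(
  linear=[
    [0,0.0025,0.004],
    [-0.01,0.0025,0.004],
    [-0.02,0.0025,0.004],
    [-0.03,0.0025,0.004],
    [-0.04,0.0025,0.004],
    [-0.05,0.0025,0.004],
    [-0.06,0.0025,0.004],
    [-0.06,0.0025,0.004],
  ],
  delta_rot=[
    [0,0,0],
    [0,0,0],
    [0,0,0],
    [0,0,0],
    [0,0,0],
    [0,0,0],
    [0,0,0],
    [0,0,0],
  ],
  claw=[0,0,0,0,0,0,0,0],
)

```text
time: 7.45
ee_pos: [0.511, 0.1427, 0.2345]
orientation: [[0.007, 1.0, -0.0], [1.0, -0.007, -0.0], [-0.0, -0.0, -1.0]]
contact_force: [0.0, 0.9, -5.0]
finger_gap: 0.0214
gripper_force: 59.7
```

```bash
python3 p.py .5108 .067 .2347 89.7
```

```text
lin [-0.1892  0.0008 -0.0004] rot [-0.      0.0001 -0.0018] t 7.45 [0.511  0.1427 0.2345] yaw 89.61819615911486 F [ 0.0027  0.9135 -5.0105] 0.021364478629007016
```

Inserted with no contact force. Pushing on.

Call:
play_rows(
  linear=[
    [-0.012,0,0],
    [-0.025,0,0],
    [-0.037,0,0],
    [-0.05,0,0],
    [-0.062,0,0],
    [-0.075,0,0],
    [-0.087,0,0],
    [-0.1,0,0],
  ],
  delta_rot=[
    [0,0,0],
    [0,0,0],
    [0,0,0],
    [0,0,0],
    [0,0,0],
    [0,0,0],
    [0,0,0],
    [0,0,0],
  ],
  claw=[0,0,0,0,0,0,0,0],
)

```text
time: 8.45
ee_pos: [0.5108, 0.1037, 0.2347]
orientation: [[0.005, 1.0, 0.0], [1.0, -0.005, 0.001], [0.001, 0.0, -1.0]]
contact_force: [-0.5, 7.1, -4.1]
finger_gap: 0.0213
gripper_force: 59.9
```

Call:
play_rows(
  linear=[
    [-0.012,0,0],
    [-0.025,0,0],
    [-0.037,0,0],
    [-0.05,0,0],
    [-0.062,0,0],
    [-0.075,0,0],
    [-0.088,0,0],
    [-0.088,0,0],
  ],
  delta_rot=[
    [0,0,0],
    [0,0,0],
    [0,0,0],
    [0,0,0],
    [0,0,0],
    [0,0,0],
    [0,0,0],
    [0,0,0],
  ],
  claw=[0,0,0,0,0,0,0,0],
)

```text
time: 9.45
ee_pos: [0.5105, 0.0672, 0.2345]
orientation: [[0.007, 1.0, -0.0], [1.0, -0.007, -0.0], [-0.0, -0.0, -1.0]]
contact_force: [0.7, -0.1, -5.3]
finger_gap: 0.0213
gripper_force: 59.9
```

```bash
python3 - <<'E'
from p import *
plan([.5108,.18,.236],89.7)
t=arm.capture('top');np.savez('top5.npz',**t)
p=big(mask(t['img'],3,18,90,60,roi=(340,205,400,250)));P=onz(t,p,.085);print(rect(P),P.min(0),P.max(0),p.min(0),p.max(0))
cv2.imwrite('pics/m5.png',cv2.resize(t['img'][190:270,270:410],None,fx=5,fy=5,interpolation=cv2.INTER_CUBIC)[:,:,::-1])
E
```

```text
lin [ 0.282  -0.0011 -0.0038] rot [-0.0001  0.0004 -0.0022] t 9.45 [0.5105 0.0672 0.2345] yaw 89.60263763366741 F [ 0.6821 -0.0763 -5.3481] 0.021265473622960152
(array([507.5, -92.3]), array([56.2, 25.7]), 89.3) [ 0.4944 -0.1205  0.085 ] [ 0.5202 -0.064   0.085 ] [355. 220.] [380. 233.]
```

View pics/m5.png

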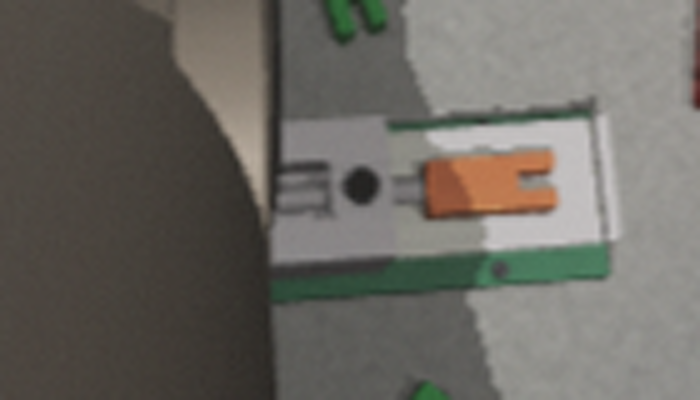

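The electrode lies fully out on the ledge, with its body from (425,188) to (555,180) in the crop and the rod tip still touching it. Retracting.

Call:
play_rows(
  linear=[
    [0.03,0,0],
    [0.09,0,0],
    [0.16,0,0],
    [0.24,0,0],
    [0.3,0,0],
    [0.33,0,0],
    [0.33,0,-0.08],
    [0.33,0,-0.16],
  ],
  delta_rot=[
    [0,0,0],
    [0,0,0],
    [0,0,0],
    [0,0,0],
    [0,0,0],
    [0,0,0],
    [0,0,0],
    [0,0,0],
  ],
  claw=[0,0,0,0,0,0,0,0],
)

```text
time: 10.5
ee_pos: [0.5111, 0.1998, 0.299]
orientation: [[0.006, 1.0, -0.001], [1.0, -0.006, -0.001], [-0.001, -0.001, -1.0]]
contact_force: [1.0, -0.1, -4.8]
finger_gap: 0.0212
gripper_force: 59.9
```

```bash
python3 p.py .5065 .359 .30 128.3
```

```text
lin [ 0.3979 -0.0139 -0.003 ] rot [-0.0016  0.0009 -0.859 ] t 10.5 [0.5111 0.1998 0.299 ] yaw 89.64297795358205 F [ 1.0311 -0.0981 -4.8379] 0.021231555984316607
```

Call:
play_rows(
  linear=[
    [0.1,-0.003,0],
    [0.2,-0.007,0],
    [0.3,-0.01,0],
    [0.398,-0.014,0],
    [0.398,-0.014,0],
    [0.398,-0.014,0],
    [0.398,-0.014,0],
    [0.398,-0.014,0],
  ],
  delta_rot=[
    [0,0,0],
    [0,0,-0.1],
    [0,0,-0.3],
    [0,0,-0.5],
    [0,0,-0.7],
    [0,0,-0.859],
    [0,0,-0.859],
    [0,0,-0.859],
  ],
  claw=[0,0,0,0,0,0,0,0],
)

```text
time: 11.5
ee_pos: [0.5067, 0.3588, 0.2984]
orientation: [[-0.617, 0.787, -0.0], [0.787, 0.617, -0.0], [-0.0, -0.0, -1.0]]
contact_force: [0.8, 0.1, -4.6]
finger_gap: 0.0213
gripper_force: 60.1
```

```bash
python3 p.py .5065 .359 .24 166.6
```

```text
lin [ 0.0008 -0.0001  0.1461] rot [-0.0004 -0.     -0.8555] t 11.5 [0.5067 0.3588 0.2984] yaw 128.10437679169277 F [ 0.8004  0.0614 -4.5627] 0.021260000475733495
```

Call:
play_rows(
  linear=[
    [0,0,0],
    [0,0,0],
    [0,0,0.03],
    [0,0,0.08],
    [0,0,0.146],
    [0,0,0.2],
    [0,0,0.24],
    [0,0,0.24],
  ],
  delta_rot=[
    [0,0,-0.22],
    [0,0,-0.45],
    [0,0,-0.68],
    [0,0,-0.856],
    [0,0,-0.856],
    [0,0,-0.856],
    [0,0,-0.856],
    [0,0,-0.856],
  ],
  claw=[0,0,0,0,0,0,0,0],
)

```text
time: 12.5
ee_pos: [0.5064, 0.3589, 0.2015]
orientation: [[-0.973, 0.229, -0.001], [0.229, 0.973, -0.001], [0.001, -0.002, -1.0]]
contact_force: [0.3, 0.0, -4.9]
finger_gap: 0.0208
gripper_force: 59.9
```

```bash
python3 p.py .5065 .359 .1842 166.6
```

```text
lin [-0.0002  0.0005  0.0433] rot [-0.0022 -0.0013  0.0038] t 12.5 [0.5064 0.3589 0.2015] yaw 166.77248653640305 F [ 0.3213  0.0334 -4.9312] 0.020767732804242326
```

Call:
play_rows(
  linear=[
    [0,0,0.01],
    [0,0,0.02],
    [0,0,0.028],
    [0,0,0.034],
    [0,0,0.038],
    [0,0,0.042],
    [0,0,0.042],
    [0,0,0.042],
  ],
  delta_rot=[
    [0,0,0],
    [0,0,0],
    [0,0,0],
    [0,0,0],
    [0,0,0],
    [0,0,0],
    [0,0,0],
    [0,0,0],
  ],
  claw=[0,0,0,0,0,0,0,0],
)

```text
time: 13.5
ee_pos: [0.5067, 0.3591, 0.1858]
orientation: [[-0.974, 0.228, 0.0], [0.228, 0.974, 0.0], [-0.0, 0.0, -1.0]]
contact_force: [0.5, 0.0, -4.8]
finger_gap: 0.0211
gripper_force: 60.0
```

Call:
play_rows(
  linear=[
    [0,0,0.001],
    [0,0,0.002],
    [0,0,0.003],
    [0,0,0.004],
    [0,0,0.005],
    [0,0,0.005],
    [0,0,0.005],
    [0,0,0.005],
  ],
  delta_rot=[
    [0,0,0],
    [0,0,0],
    [0,0,0],
    [0,0,0],
    [0,0,0],
    [0,0,0],
    [0,0,0],
    [0,0,0],
  ],
  claw=[0,0,0,0,0,0,0,0],
)

```text
time: 14.5
ee_pos: [0.5067, 0.3591, 0.1839]
orientation: [[-0.974, 0.228, -0.0], [0.228, 0.974, 0.0], [0.0, 0.0, -1.0]]
contact_force: [-3.2, -1.3, 5.3]
finger_gap: 0.0211
gripper_force: 61.4
```

Touching down: the force has reversed. Release, then lift.

Call:
play_rows(
  linear=[
    [0,0,0],
    [0,0,0],
    [0,0,0],
    [0,0,0],
    [0,0,0],
    [0,0,-0.1],
    [0,0,-0.25],
    [0,0,-0.4],
  ],
  delta_rot=[
    [0,0,0],
    [0,0,0],
    [0,0,0],
    [0,0,0],
    [0,0,0],
    [0,0,0],
    [0,0,0],
    [0,0,0],
  ],
  claw=[0.3,1,1,1,1,1,1,1],
)

```text
time: 15.5
ee_pos: [0.5065, 0.3589, 0.3454]
orientation: [[-0.974, 0.228, -0.0], [0.228, 0.974, -0.0], [0.0, -0.0, -1.0]]
contact_force: [0.4, 0.3, -0.2]
finger_gap: 0.0854
gripper_force: 0.0
```

```bash
python3 - <<'E'
from p import *
plan([.508,.15,.345],128)
c=arm.capture('wrist');p=big(mask(c['img'],22,35,120,100));print(rect(onz(c,p,.043,True)))
E
```

```text
lin [-0.1227 -0.5076  0.0011] rot [-0.0007 -0.0001  0.8626] t 15.5 [0.5065 0.3589 0.3454] yaw 166.81914001953427 F [ 0.4112  0.3161 -0.1665] 0.08536986999042084
(array([494.4, 360.3]), array([21.4, 63.2]), 76.9)
```

Call:
play_rows(
  linear=[
    [-0.03,-0.13,0],
    [-0.06,-0.25,0],
    [-0.09,-0.38,0],
    [-0.123,-0.508,0],
    [-0.123,-0.508,0],
    [-0.123,-0.508,0],
    [-0.123,-0.508,0],
    [-0.123,-0.508,0],
  ],
  delta_rot=[
    [0,0,0.2],
    [0,0,0.4],
    [0,0,0.6],
    [0,0,0.8],
    [0,0,0.86],
    [0,0,0.86],
    [0,0,0.86],
    [0,0,0.86],
  ],
  claw=[1,1,1,1,1,1,1,1],
)

```text
time: 16.55
ee_pos: [0.5082, 0.1506, 0.3436]
orientation: [[-0.619, 0.786, -0.0], [0.786, 0.619, -0.0], [0.0, -0.0, -1.0]]
contact_force: [0.1, 0.7, -0.2]
finger_gap: 0.0851
gripper_force: 0.0
```

```bash
python3 p.py .509 -.092 .33 89.7
```

```text
lin [-0.4777 -0.3737  0.034 ] rot [-0.0002  0.      0.8561] t 16.55 [0.5082 0.1506 0.3436] yaw 128.22229259623353 F [ 0.1205  0.7372 -0.2412] 0.0851409184241989
```

Call:
play_rows(
  linear=[
    [-0.1,-0.07,0],
    [-0.2,-0.15,0],
    [-0.3,-0.23,0],
    [-0.4,-0.31,0],
    [-0.478,-0.374,0.034],
    [-0.478,-0.374,0.034],
    [-0.478,-0.374,0.034],
    [-0.478,-0.374,0.034],
  ],
  delta_rot=[
    [0,0,0.2],
    [0,0,0.4],
    [0,0,0.6],
    [0,0,0.8],
    [0,0,0.856],
    [0,0,0.856],
    [0,0,0.856],
    [0,0,0.856],
  ],
  claw=[1,1,1,1,1,1,1,1],
)

```text
time: 17.55
ee_pos: [0.5089, -0.0916, 0.3303]
orientation: [[0.005, 1.0, 0.0], [1.0, -0.005, 0.0], [0.0, 0.0, -1.0]]
contact_force: [-1.2, 0.8, -0.9]
finger_gap: 0.0855
gripper_force: 0.0
```

```bash
python3 - <<'E'
from p import *
c=arm.capture('wrist');np.savez('w6.npz',**c);im=c['img']
K=proj(c,[.509,-.092,.085],True)[0];print('pred',K)
x,y=K.astype(int);p=big(mask(im,3,18,90,60,roi=(max(x-60,0),max(y-70,0),x+60,y+70)))
P=onz(c,p,.085,True);print(rect(P),p.min(0),p.max(0))
cv2.imwrite('pics/w6.png',im[:,:,::-1])
plan([.509,-.092,.2375],89.7)
E
```

```text
pred [320.7607 212.229 ]
(array([508. , -91.2]), array([59.9, 23.5]), 89.8) [303. 172.] [335. 247.]
lin [-0.0009  0.0002  0.232 ] rot [ 0.0004 -0.0003  0.0007] t 17.6 [ 0.5089 -0.0917  0.3303] yaw 89.73060835884837 F [-0.4752  0.454  -0.6923] 0.0851952153099029
```

View pics/w6.png

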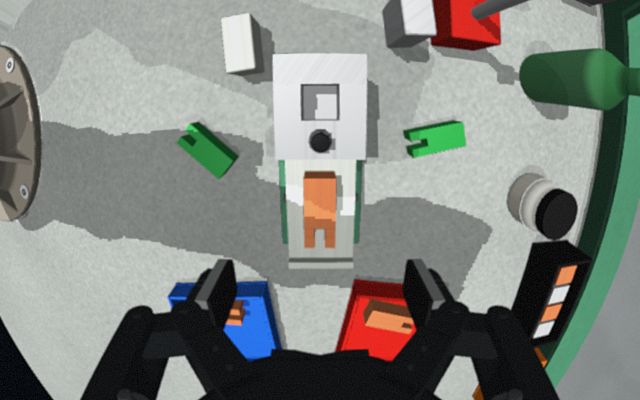

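The electrode is at (320,210), from about (303,172) to (335,247), square on the ledge and centred under the gripper. Descending to grasp.

Call:
play_rows(
  linear=[
    [0,-0.001,0.08],
    [0,-0.001,0.15],
    [0,-0.001,0.2],
    [0,-0.001,0.23],
    [0,-0.001,0.23],
    [0,-0.001,0.23],
    [0,-0.001,0.23],
    [0,-0.001,0.23],
  ],
  delta_rot=[
    [0,0,0],
    [0,0,0],
    [0,0,0],
    [0,0,0],
    [0,0,0],
    [0,0,0],
    [0,0,0],
    [0,0,0],
  ],
  claw=[1,1,1,1,1,1,0.1,0],
)

```text
time: 18.6
ee_pos: [0.5083, -0.0927, 0.2386]
orientation: [[0.007, 1.0, 0.001], [1.0, -0.007, 0.0], [0.0, 0.001, -1.0]]
contact_force: [-1.2, 0.5, 0.5]
finger_gap: 0.0516
gripper_force: 0.0
```

Call:
play_rows(
  linear=[
    [0,0,0],
    [0,0,0],
    [0,0,0],
    [0,0,0],
    [0,0,-0.04],
    [0,0,-0.1],
    [0,0,-0.2],
    [0,0,-0.2],
  ],
  delta_rot=[
    [0,0,0],
    [0,0,0],
    [0,0,0],
    [0,0,0],
    [0,0,0],
    [0,0,0],
    [0,0,0],
    [0,0,0],
  ],
  claw=[0,0,0,0,0,0,0,0],
)

```text
time: 19.6
ee_pos: [0.5089, -0.0931, 0.3211]
orientation: [[0.007, 1.0, 0.005], [1.0, -0.007, 0.001], [0.001, 0.005, -1.0]]
contact_force: [-0.7, 0.2, -2.4]
finger_gap: 0.0227
gripper_force: 59.9
```

```bash
python3 - <<'E'
from p import *
s=arm.read_state();print(s['gripper_force'])
c=dict(np.load('w6.npz'));t=dict(np.load('top0.npz'))
m=mask(t['img'],100,125,120,40,roi=(400,230,500,320));p=big(m);h=cv2.approxPolyDP(p.astype(np.int32).reshape(-1,1,2),4,True)[:,0]
print(h,onz(t,h,.032)*1000)
p=big(mask(t['img'],3,18,100,100,roi=(420,250,450,300)));print(p.min(0),p.max(0),onz(t,[p.min(0),p.max(0)],.028)*1000)
plan([.392,-.31,.31],135)
E
```

```text
59.87676680088043
[[475 244]
 [419 253]
 [426 303]
 [487 296]] [[ 455.3874 -341.3036   32.    ]
 [ 444.7083 -210.8128   32.    ]
 [ 334.5962 -211.9446   32.    ]
 [ 339.2846 -349.4157   32.    ]]
[430. 266.] [442. 287.] [[ 413.978  -233.0256   28.    ]
 [ 365.9327 -253.5716   28.    ]]
lin [-0.5443 -0.2884  0.0261] rot [ 0.0057  0.0016 -1.0092] t 19.6 [ 0.5089 -0.0931  0.3211] yaw 89.58758119549451 F [-0.7365  0.2043 -2.3561] 0.022662462167709518
```

```bash
python3 - <<'E'
from p import *
print(np.array(arm.read_state()['qpos']))
plan([.394,-.29,.31],135)
plan([.394,-.29,.31],45)
E
```

```text
[-0.4423  0.3049  0.5962  2.0663 -0.2321  0.8296  0.2824]
lin [-0.4942 -0.2837  0.0262] rot [ 0.0057  0.0016 -1.0092] t 19.6 [ 0.5089 -0.0931  0.3211] yaw 89.58758119549451 F [-0.7365  0.2043 -2.3561] 0.022662462167709518
lin [-0.4942 -0.2837  0.0262] rot [ 0.0052 -0.0029  0.9908] t 19.6 [ 0.5089 -0.0931  0.3211] yaw 89.58758119549451 F [-0.7365  0.2043 -2.3561] 0.022662462167709518
```

Call:
play_rows(
  linear=[
    [-0.12,-0.07,0],
    [-0.24,-0.14,0],
    [-0.36,-0.21,0],
    [-0.494,-0.284,0],
    [-0.494,-0.284,0],
    [-0.494,-0.284,0],
    [-0.494,-0.284,0],
    [-0.494,-0.284,0],
  ],
  delta_rot=[
    [0,0,-0.1],
    [0,0,-0.3],
    [0,0,-0.5],
    [0,0,-0.7],
    [0,0,-0.9],
    [0,0,-1.0],
    [0,0,-1.0],
    [0,0,-1.0],
  ],
  claw=[0,0,0,0,0,0,0,0],
)

```text
time: 20.6
ee_pos: [0.3932, -0.2894, 0.318]
orientation: [[-0.701, 0.713, -0.0], [0.713, 0.701, 0.0], [0.0, -0.0, -1.0]]
contact_force: [-0.0, -0.8, -2.5]
finger_gap: 0.0227
gripper_force: 59.9
```

```bash
python3 p.py .394 -.303 .31 179
```

```text
lin [-0.0257 -0.0224  0.0199] rot [-0.     -0.0006 -0.9888] t 20.6 [ 0.3932 -0.2894  0.318 ] yaw 134.50275676206948 F [-0.0216 -0.7788 -2.5412] 0.0227147859439171
```

Call:
play_rows(
  linear=[
    [-0.01,-0.01,0],
    [-0.026,-0.022,0],
    [-0.026,-0.022,0],
    [-0.026,-0.022,0.02],
    [-0.026,-0.022,0.02],
    [-0.026,-0.022,0.02],
    [-0.026,-0.022,0.02],
    [-0.026,-0.022,0.02],
  ],
  delta_rot=[
    [0,0,-0.2],
    [0,0,-0.4],
    [0,0,-0.6],
    [0,0,-0.8],
    [0,0,-1],
    [0,0,-1],
    [0,0,-1],
    [0,0,-1],
  ],
  claw=[0,0,0,0,0,0,0,0],
)

```text
time: 21.6
ee_pos: [0.3944, -0.303, 0.3102]
orientation: [[-1.0, 0.009, 0.0], [0.009, 1.0, -0.0], [-0.0, -0.0, -1.0]]
contact_force: [-0.1, 0.2, -3.0]
finger_gap: 0.0226
gripper_force: 59.9
```

```bash
python3 - <<'E'
from p import *
c=arm.capture('wrist');np.savez('w7.npz',**c);im=c['img'];cv2.imwrite('pics/w7.png',im[:,:,::-1])
plan([.394,-.303,.182],183)
print(proj(c,[[.45,-.215,.032],[.335,-.212,.032],[.339,-.346,.032]],True), arm.read_state()['qpos'])
E
```

```text
lin [0.0009 0.0001 0.3204] rot [-0.0001 -0.0001 -0.0775] t 21.65 [ 0.3944 -0.303   0.3101] yaw 179.51174007821575 F [-0.0466  0.8836 -3.5858] 0.02302257861034777
[[414.5269 255.0988]
 [429.8033 131.5731]
 [267.0084 135.4205]] [ 0.2088  0.2639  0.3685  2.1062 -0.1321  0.7929  2.2209]
```

View pics/w7.png

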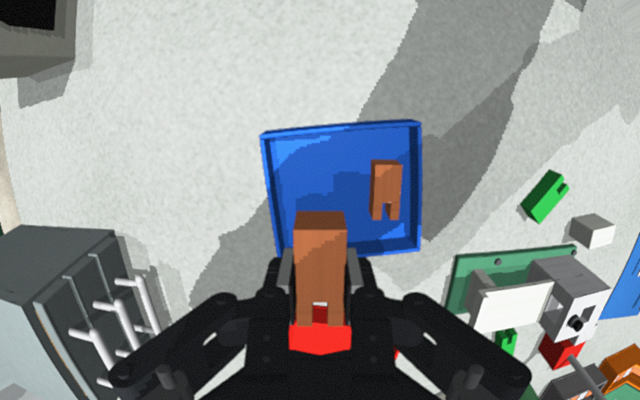

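The wrist view shows the tray rim at (262,134), (421,122) and (422,249). The spare is at (371–403, 160–219), and the held electrode is over the free half.

```bash
python3 - <<'E'
from p import *
c=dict(np.load('w7.npz'))
P=onz(c,[[262,134],[421,122],[421,249]],.032,True)[:,:2]*1000;print(P)
S=onz(c,[[372,161],[402,161],[373,218],[399,219]],.028,True)[:,:2]*1000;print('spare',S,S.mean(0))
y=(P[1]-P[0])/np.linalg.norm(P[1]-P[0]);x=np.array([y[1],-y[0]]);ctr=P[1]+60*x-67*y
print('len',np.linalg.norm(P[1]-P[0]),np.linalg.norm(P[2]-P[1]),'yaw',np.degrees(np.arctan2(x[1],x[0])),'ctr',ctr,'goal',ctr-27*y)
for q in S: print(q, (q-ctr)@y)
E
```

```text
[[ 337.7017 -350.0752]
 [ 327.3436 -220.2558]
 [ 443.7185 -209.3338]]
spare [[ 361.7008 -260.0179]
 [ 361.4188 -234.0174]
 [ 413.0227 -256.846 ]
 [ 414.3878 -232.8431]] [ 387.6325 -245.9311]
len 130.23191217461462 116.88631299891486 yaw 4.561872107034754 ctr [ 392.4824 -282.2714] goal [ 394.6299 -309.1859]
[ 361.7008 -260.0179] 24.631229397343603
[ 361.4188 -234.0174] 50.57186228186875
[ 413.0227 -256.846 ] 23.711190314736434
[ 414.3878 -232.8431] 47.5294766995095
```

Call:
play_rows(
  linear=[
    [0,-0.008,0.05],
    [0,-0.008,0.12],
    [0,-0.008,0.19],
    [0,-0.008,0.25],
    [0,-0.008,0.29],
    [0,-0.008,0.305],
    [0,-0.008,0.31],
    [0,-0.008,0.31],
  ],
  delta_rot=[
    [0,0,-0.113],
    [0,0,-0.113],
    [0,0,-0.113],
    [0,0,-0.113],
    [0,0,-0.113],
    [0,0,-0.113],
    [0,0,-0.113],
    [0,0,-0.113],
  ],
  claw=[0,0,0,0,0,0,0,0],
)

```text
time: 22.65
ee_pos: [0.3944, -0.3065, 0.1866]
orientation: [[-0.997, -0.082, 0.001], [-0.082, 0.997, -0.0], [-0.001, -0.0, -1.0]]
contact_force: [0.4, -0.2, -3.3]
finger_gap: 0.0226
gripper_force: 59.9
```

Call:
play_rows(
  linear=[
    [0,0,0.001],
    [0,0,0.002],
    [0,0,0.003],
    [0,0,0.004],
    [0,0,0.005],
    [0,0,0.006],
    [0,0,0.007],
    [0,0,0.007],
  ],
  delta_rot=[
    [0,0,0],
    [0,0,0],
    [0,0,0],
    [0,0,0],
    [0,0,0],
    [0,0,0],
    [0,0,0],
    [0,0,0],
  ],
  claw=[0,0,0,0,0,0,0,0],
)

```text
time: 23.65
ee_pos: [0.3943, -0.3063, 0.1833]
orientation: [[-0.997, -0.082, -0.0], [-0.082, 0.997, -0.0], [0.0, 0.0, -1.0]]
contact_force: [0.4, -0.3, -2.7]
finger_gap: 0.0226
gripper_force: 59.9
```

Call:
play_rows(
  linear=[
    [0,0,0.001],
    [0,0,0.0015],
    [0,0,0.002],
    [0,0,0.0025],
    [0,0,0.003],
    [0,0,0.003],
    [0,0,0.003],
    [0,0,0.003],
  ],
  delta_rot=[
    [0,0,0],
    [0,0,0],
    [0,0,0],
    [0,0,0],
    [0,0,0],
    [0,0,0],
    [0,0,0],
    [0,0,0],
  ],
  claw=[0,0,0,0,0,0,0,0],
)

```text
time: 24.65
ee_pos: [0.3943, -0.3064, 0.1821]
orientation: [[-0.997, -0.082, -0.0], [-0.082, 0.997, -0.0], [0.0, -0.0, -1.0]]
contact_force: [1.5, -0.5, -2.9]
finger_gap: 0.0226
gripper_force: 59.9
```

Call:
play_rows(
  linear=[
    [0,0,0.001],
    [0,0,0.0015],
    [0,0,0.002],
    [0,0,0.0025],
    [0,0,0.003],
    [0,0,0.003],
    [0,0,0.003],
    [0,0,0.003],
  ],
  delta_rot=[
    [0,0,0],
    [0,0,0],
    [0,0,0],
    [0,0,0],
    [0,0,0],
    [0,0,0],
    [0,0,0],
    [0,0,0],
  ],
  claw=[0,0,0,0,0,0,0,0],
)

```text
time: 25.65
ee_pos: [0.3942, -0.3064, 0.1815]
orientation: [[-0.997, -0.082, 0.0], [-0.082, 0.997, 0.0], [-0.0, 0.0, -1.0]]
contact_force: [-4.1, 2.9, 15.2]
finger_gap: 0.0226
gripper_force: 62.5
```

Floor contact. Ease off slightly, open partway, and lift.

Call:
play_rows(
  linear=[
    [0,0,-0.0015],
    [0,0,-0.0015],
    [0,0,-0.0015],
    [0,0,-0.0015],
    [0,0,-0.0015],
    [0,0,-0.0015],
    [0,0,-0.0015],
    [0,0,-0.0015],
  ],
  delta_rot=[
    [0,0,0],
    [0,0,0],
    [0,0,0],
    [0,0,0],
    [0,0,0],
    [0,0,0],
    [0,0,0],
    [0,0,0],
  ],
  claw=[0,0,0.3,0.42,0.42,0.42,0.42,0.42],
)

```text
time: 26.65
ee_pos: [0.3942, -0.3064, 0.1815]
orientation: [[-0.997, -0.082, -0.0], [-0.082, 0.997, -0.0], [0.0, -0.0, -1.0]]
contact_force: [-0.3, -0.6, 0.0]
finger_gap: 0.0359
gripper_force: 0.0
```

Call:
play_rows(
  linear=[
    [0,0,-0.03],
    [0,0,-0.1],
    [0,0,-0.2],
    [0,0,-0.3],
    [0,0,-0.4],
    [0,0,-0.45],
    [0,0,-0.45],
    [0,0,-0.45],
  ],
  delta_rot=[
    [0,0,0],
    [0,0,0],
    [0,0,0],
    [0,0,0],
    [0,0,0],
    [0,0,0],
    [0,0,0],
    [0,0,0],
  ],
  claw=[0.42,0.42,0.42,0.42,0.42,0.42,0.42,0.42],
)

```text
time: 27.65
ee_pos: [0.394, -0.3061, 0.3613]
orientation: [[-0.997, -0.082, -0.0], [-0.082, 0.997, 0.0], [0.0, 0.0, -1.0]]
contact_force: [0.1, -0.9, -1.0]
finger_gap: 0.0358
gripper_force: 0.0
```

```bash
python3 - <<'E'
from p import *
c=arm.capture('wrist')['img'];t=arm.capture('top')['img']
o=np.zeros((600,640,3),np.uint8);o[:300]=t[20:320];o[300:]=c[60:360]
cv2.imwrite('pics/m8.png',o[:,:,::-1])
s=arm.read_state();print(s['time'],s['contact_force'],s['finger_gap'])
E
```

```text
27.75 [-0.3785  0.2377  0.3172] 0.035709374417413335
```

View pics/m8.png

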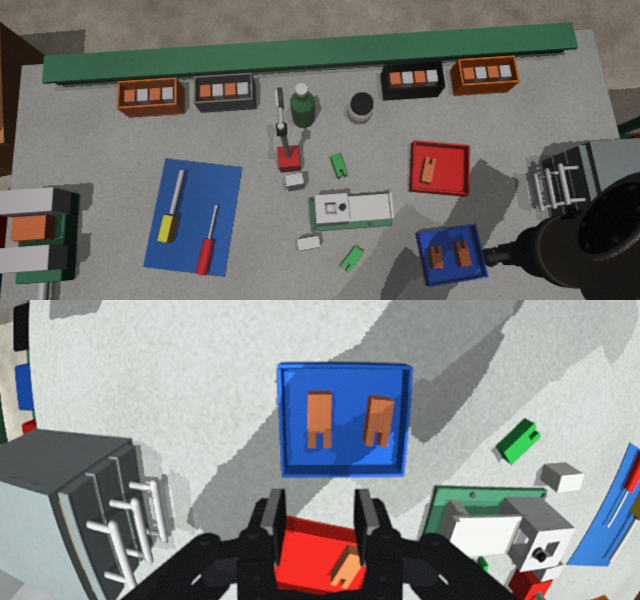

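The electrode, at (320,420) in the wrist view, lies flat in the blue tray beside the spare at (379,422). The rod is back on the mat at (165,228), and everything else is undisturbed.

```bash
python3 -c "
from plant import arm
print(arm.finish_job())"
```

```text
the job is handed in; nothing more can be done
None
```

I pushed the electrode out onto the ledge, laid the rod back on the blue mat, set the electrode down on the blue tray's floor beside the spare, and handed the job in at about 28 s; the hand-in gave no verdict.

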